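# Lid the sample jars, load the shaker and start it

### The arm

A 6-joint arm with a two-finger parallel gripper is mounted at the origin on the work surface. World frame = base frame: x ahead of the robot, y to its left, z up, the work surface at z = 0. Lengths are in m, angles in rad, forces in N, time in s.
With the tool pointing down it reaches from about 0.275 to 0.975 m from the base axis. Payload 8.4 kg.
Tool frame: the origin (TCP) lies at the very end of the fingers, on their centre line; the grasp point (between the pads) lies 19 mm behind it; x points along the fingers, z is the direction in which the jaws open and shut, and the axes are right-handed (so a half turn about x gives the same grasp; the last joint's range is limited). The gripper opens to 92 mm and grips with 3 to 60 N. Pads are 20 mm wide; open, the fingers measure 128 mm over their backs; the gripper's body (75 mm by 189 mm) begins 69 mm behind the grasp point.
Start: joints at [1.215, 0.353, 1.633, -0, 1.155, -0.002], TCP at [0.217, 0.586, 0.215] pointing down, gripper open.
Joint ranges: [-2.63, 2.63], [-0.92, 2.1], [0.06, 2.66], [-1.3, 4.44], [0, 2.69], [-3.02, 3.02]. Speed limits (rad/s): [2.22, 2.22, 2.79, 3.14, 3.14, 3.14].

### API

Orientations are given as a unit quaternion [x, y, z, w].
In Python, from station import move_pose, servo_line, movej, gripper_to, hold, inverse_kinematics, camera, PlanningError, job_done, look_for, read_time_s, read_q, read_qvel, read_joint_efforts, read_tool_pos, read_orientation, read_contact_force, read_torque, read_gripper_width gives the robot as it stands. Calls block until the motion is done:
- move_pose(position, orientation): joint-space move of the TCP to a pose.
- servo_line(position, feed=0.15, attitude=None, contact_N=None): straight line of the TCP; attitude=None keeps the orientation; feed is the mean speed in m/s. With contact_N (N) it stops when the force on the tool has changed by that much, and returns True; else False.
- movej(angles): joint-space move.
- gripper_to(opening, grip_force=None): opening from 0.0 (shut) to 1.0 (fully open); grip_force is the grip in N (None keeps the last); returns when the fingers have stopped.
- hold(seconds).
- inverse_kinematics(position, orientation): joint angles nearest the present ones, or None.
- camera(name): name is "side" or "top"; returns a dict with "img" (400x640x3 uint8, red, green, blue), "depth" (400x640 float32, m along the optical axis (not along the pixel's ray), 0 where there is no reading), "intrinsics" (3x3 intrinsics, pixels), "world_to_cam" (4x4, takes a point from world to camera coordinates). Camera axes: x right, y down, z forward; pixel columns grow to the right and rows downward; lengths in m; the calibration is good to about 2 mm. A picture is of the moment at which its call begins.
A pose or a line that the arm cannot do raises PlanningError and nothing moves.
- job_done(): hands the job in, once; it reports no verdict.
Trained networks look in a picture, given as the dict that the camera call returned (one of the last four; its "shot" number tells which), for a name from the list of things; names that differ only in an ending like _2 or _b are one class to them, and where a whole thing is asked for, a point or a joint stands for the part that bears it (a point fixed in the world has none). Each returns a list of dicts, best first, with "confidence" (0 to 1); they miss things now and then, are a little off and sometimes report something else, mostly with a low value. They report only what shows in the picture. A call takes as long as a camera call. They do not tell look-alikes from the thing itself.
- look_for(query, picture): "centre" ([column, row] in pixels, amid what is visible of it).
Readings, each from a call of its own:
- read_time_s(): time.
- read_q(): joint angles.
- read_qvel(): joint speeds.
- read_joint_efforts(): joint torques, N m.
- read_tool_pos(): TCP position.
- read_orientation(): TCP orientation.
- read_contact_force(): force on the tool from outside, world axes, zero at the start.
- read_torque(): the same for the moment, N m.
- read_gripper_width(): opening from 0.0 (shut) to 1.0 (fully open).
Only numpy, scipy, OpenCV 4.12 (cv2) and the standard library are available. Lean on these libraries where they do the work, as an engineer would, in place of code of your own. Each camera call takes 0.05 s, during which the arm holds its last target.

### The job

Stand every glass sample jar that is on the bench upright on the shaker's rubber mat, each with the lid of its own colour seated on it; the glass is fragile, so grip it gently. Then take the stylus from its block, push the shaker's recessed start button fully in with the stylus tip, without forcing it, and put the stylus back in its block. Leave the bottles, beaker and steel weight alone.

Things in the scene. Friction and masses are not known exactly. Their poses are not given: they have to be found in the camera images.
- jar_red: Open glass jar with a red band, upright on the bench: 50 mm outside diameter, 42 mm high, mouth 42 mm, about 0.12 kg. Origin: centre of its underside, z up. May be absent (two or three of the three jars are there). Fragile: grip it lightly, 20 to 25 N; it breaks when each finger squeezes it with more than 45 N (90 N for both together).
- jar_blue: Open glass jar with a blue band, upright on the bench: 50 mm outside diameter, 42 mm high, mouth 42 mm, about 0.12 kg. Origin: centre of its underside, z up. May be absent (two or three of the three jars are there). Fragile: grip it lightly, 20 to 25 N; it breaks when each finger squeezes it with more than 45 N (90 N for both together).
- jar_yellow: Open glass jar with a yellow band, upright on the bench: 50 mm outside diameter, 42 mm high, mouth 42 mm, about 0.12 kg. Origin: centre of its underside, z up. May be absent (two or three of the three jars are there). Fragile: grip it lightly, 20 to 25 N; it breaks when each finger squeezes it with more than 45 N (90 N for both together).
- lid_red: Red plastic lid for the red jar, right way up on the bench, 0.05 kg. Origin: centre of its underside, z up. Plug z 0 to 6 mm, 38.4 mm diameter, tapered to 32 mm at its foot; disc z 6 to 10 mm, 46 mm diameter; round grip knob z 10 to 28 mm, 16 mm diameter. Seated, the plug is in the jar's mouth, the disc on the rim, its origin 36 mm above the jar's; it drops in by its own weight.
- lid_blue: Blue plastic lid for the blue jar, right way up on the bench, 0.05 kg. Origin: centre of its underside, z up. Plug z 0 to 6 mm, 38.4 mm diameter, tapered to 32 mm at its foot; disc z 6 to 10 mm, 46 mm diameter; round grip knob z 10 to 28 mm, 16 mm diameter. Seated, the plug is in the jar's mouth, the disc on the rim, its origin 36 mm above the jar's; it drops in by its own weight.
- lid_yellow: Yellow plastic lid for the yellow jar, right way up on the bench, 0.05 kg. Origin: centre of its underside, z up. Plug z 0 to 6 mm, 38.4 mm diameter, tapered to 32 mm at its foot; disc z 6 to 10 mm, 46 mm diameter; round grip knob z 10 to 28 mm, 16 mm diameter. Seated, the plug is in the jar's mouth, the disc on the rim, its origin 36 mm above the jar's; it drops in by its own weight.
- shaker: White laboratory shaker, fixed to the bench: 240 mm deep (x), 260 mm wide (y). Origin: centre of its underside; x points from its front (towards the robot) to its back. Its front ledge (80 mm deep, top 66 mm above the bench) has the recessed green start button; behind it is the deck with the black rubber mat.
- mat (a point): Centre of the top of the black rubber mat on the shaker's deck, 85 mm above the bench; axes as the shaker's. The mat measures 150 mm (x) by 240 mm (y), with an aluminium rim 6 mm high and 5 mm wide around it.
- well (a point): Centre of the mouth of the start button's well, level with the ledge (66 mm above the bench): a square well 17 mm wide. The button's top is 5 mm below it.
- start (a joint): Green round start button, 13 mm diameter, at the bottom of the well: 0 when out, 0.004 (4 mm) fully in; springs back. It moves straight down; 1 N starts it and 3 N holds it fully in. It is delicate: more than 30 N breaks it, and it must be pressed with the stylus, not with the fingers.
- stylus: Orange-handled steel stylus, standing upright, tip down, in its block. Origin: its tip; z points up along it to the handle. Shaft 8 mm diameter, its last 10 mm 6 mm diameter; a round collar 26 mm diameter from 70 to 75 mm above the tip; handle 18 mm diameter from 75 to 120 mm. In the block the collar rests on the block's top, the tip 8 mm above the bench. 0.05 kg.
- block: Wooden stylus block, fixed: 60 x 60 mm, 78 mm high, with a square hole (14 mm wide, 74 mm deep) down from the centre of its top. Origin: centre of its underside.
- weight: Steel weight with a knob, 38 mm diameter, 52 mm high, 0.5 kg, among the jars and lids; leave it alone. Origin: centre of its underside.
- amber: Amber glass bottle, 60 mm diameter, 130 mm high; leave alone. Origin: centre of its underside.
- redcap: Glass bottle with red cap, 66 mm diameter, 120 mm high, towards the far side; leave alone. Origin: centre of its underside.
- beaker: Empty glass beaker, 84 mm diameter, 85 mm high, towards the far side; leave alone. Origin: centre of its underside.
- washbottle: White wash bottle with a teal spout, 74 mm diameter, 235 mm high, left of the robot; leave alone. Origin: centre of its underside.
There are look-alikes about, which are no part of the job. Leave any turquoise look-alike of the lid_yellow alone.

How it is judged:
By the outcome, as a careful person would: the job done as asked, in the order asked, and still so for the second after the job is handed in, with the robot touching nothing.
Of jar_red, jar_blue, jar_yellow only 2 to 3 are there at a start; the rules pass over those that are not, and their reading is None.
At some moment in a run one of jar_red, jar_blue, jar_yellow may be knocked a few centimetres aside while the robot is not near it.
It also fails if it takes over 210 s, if anything falls off the work surface, if the arm or the gripper's body presses on something with over 40 N, if the wrist force passes 120 N, or if a joint passes its speed limit or range.

## Working session

There is one attempt and no reset: what is moved stays moved. The work goes in short steps, each a Python script; the robot and the scene stay as the last script left them, time stands still between calls to the robot, and variables do not carry over. Pictures are saved under pics/ and viewed, and the job is handed in when it is done.

```bash
ls; mkdir -p pics; python3 - <<'E'
from station import *
import cv2,numpy as np
for n in("top","side"):
    p=camera(n); cv2.imwrite(f"pics/{n}0.png",p["img"][:,:,::-1])
    print(n,p["intrinsics"].tolist(),np.round(p["world_to_cam"],4).tolist())
print(read_time_s(),read_orientation(),read_tool_pos(),read_contact_force())
E
```

```text
pics
top [[446.62384775944474, 0.0, 324.46618489528356], [0.0, 446.62384775944474, 197.49247705032096], [0.0, 0.0, 1.0]] [[-0.0032, -1.0, 0.0082, 0.0424], [-0.9921, 0.0021, -0.1256, 0.5506], [0.1255, -0.0086, -0.9921, 1.4369], [0.0, 0.0, 0.0, 1.0]]
side [[399.5728969793891, 0.0, 315.3372572581328], [0.0, 399.5728969793891, 208.382202106638], [0.0, 0.0, 1.0]] [[0.8824, -0.4704, -0.0041, -0.4651], [-0.2512, -0.4638, -0.8496, 0.2261], [0.3978, 0.7507, -0.5275, 0.8531], [0.0, 0.0, 0.0, 1.0]]
0.1 [-0.40444695  0.58052026  0.40397461  0.57984775] [0.21638947 0.58589626 0.21397642] [-0.32938324 -0.44277227 -0.48704834]
```

View pics/top0.png

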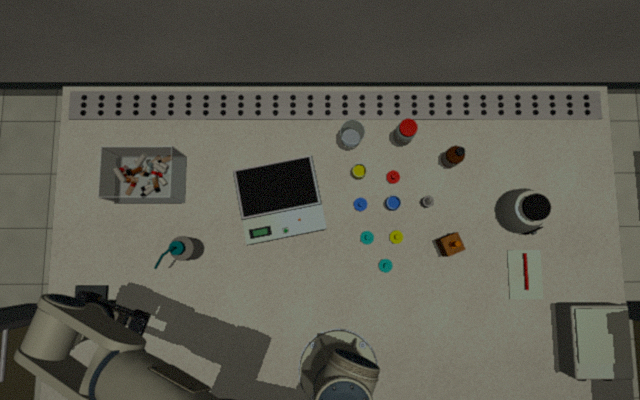

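View pics/side0.png

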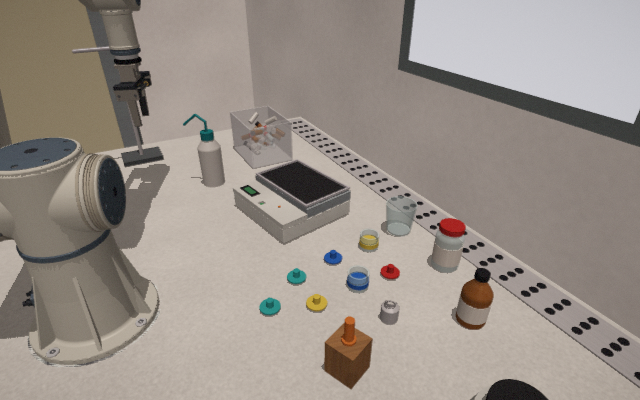

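```bash
cat > h.py <<'E'
from station import *
import cv2,numpy as np
def ray(p,px,z):
    K=p["intrinsics"];T=p["world_to_cam"];R=T[:3,:3];t=T[:3,3]
    d=R.T@np.linalg.solve(K,[px[0],px[1],1.]);c=-R.T@t
    return c+d*(z-c[2])/d[2]
def proj(p,w):
    c=p["world_to_cam"]@np.r_[w,1.];u=p["intrinsics"]@c[:3];return u[:2]/u[2]
def crop(p,x0,y0,x1,y1,s,name):
    cv2.imwrite(name,cv2.resize(np.ascontiguousarray(p["img"][y0:y1,x0:x1,::-1]),None,fx=s,fy=s,interpolation=cv2.INTER_CUBIC))
def cloud(p):
    K=p["intrinsics"];T=p["world_to_cam"];D=p["depth"]
    v,u=np.mgrid[:D.shape[0],:D.shape[1]]
    c=np.stack([(u-K[0,2])/K[0,0]*D,(v-K[1,2])/K[1,1]*D,D],-1)
    w=(c-T[:3,3])@T[:3,:3]; w[D==0]=np.nan
    return w
E
python3 - <<'E'
from h import *
p=camera("top"); crop(p,225,120,475,280,3.2,"pics/topc.png")
s=camera("side"); crop(s,225,150,425,390,2.5,"pics/sidec.png")
H=dict(jar_red=.042,jar_blue=.042,jar_yellow=.042,lid_red=.028,lid_blue=.028,lid_yellow=.028,shaker=.075,stylus=.123,block=.078,weight=.05,start=.061,well=.066,mat=.085,amber=.13,redcap=.12,beaker=.085)
for n,z in H.items():
  for nm,q in(("top",p),("side",s)):
    try:
        print(n,nm,[(np.round(r["centre"],1).tolist(),round(r["confidence"],2),np.round(ray(q,r["centre"],z if nm=="top" else z/2)[:2],4).tolist()) for r in look_for(n,q)[:4]])
    except Exception as e: print(n,e)
print(read_time_s())
E
```

```text
jar_red top []
jar_red side [([392.2, 273.2], 0.36, [0.6176, -0.2105])]
jar_blue top [([393.0, 200.9], 0.73, [0.538, -0.1837])]
jar_blue side [([359.4, 276.6], 0.77, [0.544, -0.1842]), ([316.7, 303.7], 0.38, [0.417, -0.2129])]
jar_yellow top [([354.6, 131.6], 0.65, [0.7715, -0.0604])]
jar_yellow side [([367.1, 240.2], 0.67, [0.6394, -0.0757]), ([290.4, 199.2], 0.4, [0.5529, 0.21])]
lid_red top [([393.0, 177.6], 0.61, [0.6179, -0.1877])]
lid_red side [([392.2, 272.3], 0.7, [0.6251, -0.2018])]
lid_blue top [([361.3, 204.7], 0.57, [0.5273, -0.0808]), ([447.9, 244.8], 0.26, [0.3946, -0.3626])]
lid_blue side [([332.6, 255.6], 0.52, [0.5329, -0.0808])]
lid_yellow top [([367.2, 235.3], 0.48, [0.4264, -0.0987]), ([383.8, 264.0], 0.47, [0.3332, -0.1513]), ([394.9, 235.5], 0.43, [0.4255, -0.1896]), ([428.6, 203.7], 0.39, [0.5301, -0.3037])]
lid_yellow side [([270.5, 307.6], 0.84, [0.3285, -0.1703]), ([315.3, 302.9], 0.77, [0.4187, -0.2033]), ([298.2, 272.8], 0.52, [0.429, -0.0981])]
shaker top [([277.5, 198.7], 0.94, [0.5421, 0.1916]), ([391.3, 201.9], 0.18, [0.5309, -0.1727])]
shaker side [([
[... 445 characters left out ...]
312]), ([366.9, 240.3], 0.5, [0.6354, -0.0802])]
start top []
start side []
well top [([279.6, 200.1], 0.98, [0.5386, 0.1856])]
well side [([293.4, 198.4], 0.97, [0.5546, 0.1913]), ([445.7, 245.0], 0.69, [0.7911, -0.1991])]
mat top [([277.3, 200.6], 0.8, [0.5347, 0.1912])]
mat side [([292.7, 198.0], 0.93, [0.5471, 0.1796])]
amber top [([452.2, 154.3], 0.6, [0.6738, -0.3578])]
amber side [([474.2, 300.5], 0.83, [0.6759, -0.392])]
redcap top [([404.3, 131.3], 0.6, [0.7506, -0.2117]), ([449.9, 155.7], 0.59, [0.6716, -0.3534])]
redcap side [([448.5, 244.4], 0.95, [0.7692, -0.2252])]
beaker top [([355.5, 133.0], 0.64, [0.7549, -0.0599])]
beaker side [([400.3, 217.1], 0.92, [0.7617, -0.0543])]
1.8
```

View pics/topc.png

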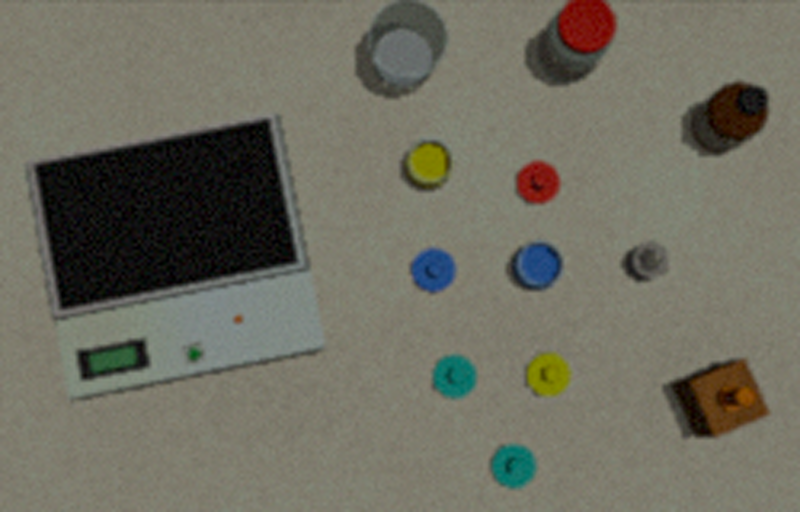

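View pics/sidec.png

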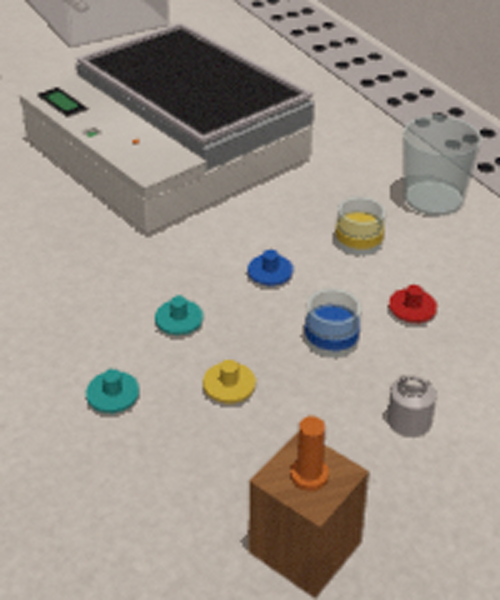

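```bash
cat >> h.py <<'E'
HUE=dict(red=(172,8),orange=(9,16),yellow=(20,34),green=(48,72),teal=(80,97),blue=(102,125))
def blobs(p,col,smin=110,vmin=50,amin=6):
    h=cv2.cvtColor(p["img"],cv2.COLOR_RGB2HSV);H,S,V=h[...,0],h[...,1],h[...,2]
    a,b=HUE[col];m=((H>=a)&(H<=b)) if a<b else ((H>=a)|(H<=b))
    m=(m&(S>smin)&(V>vmin)).astype(np.uint8)
    n,l,st,c=cv2.connectedComponentsWithStats(m)
    return [(c[i],int(st[i,4]),st[i,:4],l==i) for i in range(1,n) if st[i,4]>=amin]
E
python3 - <<'E'
from h import *
p=camera("top"); s=camera("side")
for nm,q in(("top",p),("side",s)):
  W=cloud(q)
  for c in HUE:
    for ce,a,bb,m in blobs(q,c):
      w=ray(q,ce,.02)
      if not(0.25<w[0]<.75 and -.45<w[1]<.35): continue
      z=W[m][:,2];print(nm,c,ce.round(1),a,bb.tolist(),"xy z.01",ray(q,ce,.01)[:2].round(4),"cloud med",np.nanmedian(W[m],0).round(4),np.isnan(z).mean().round(2))
W=cloud(p)
Z=W[...,2]
import sys
def patch(x0,y0,x1,y1):
    print((Z[y0:y1,x0:x1]*1000).round().astype(int) if not np.isnan(Z[y0:y1,x0:x1]).any() else np.round(Z[y0:y1,x0:x1]*1000))
patch(346,160,372,186)
patch(278,223,294,238)
# shaker mat by depth
m=(Z>.075)&(Z<.1)&(W[...,1]>0)&(W[...,1]<.4)&(W[...,0]>.4)&(W[...,0]<.8)
r=cv2.minAreaRect(W[m][:,:2].astype(np.float32)*1000);print(r)
m2=(Z>.058)&(Z<.1)&(W[...,1]>0)&(W[...,1]<.4)&(W[...,0]>.35)&(W[...,0]<.8)
r=cv2.minAreaRect(W[m2][:,:2].astype(np.float32)*1000);print(r)
mb=(Z>.07)&(Z<.085)&(W[...,1]<-.28)&(W[...,1]>-.45)&(W[...,0]<.5)&(W[...,0]>.3)
print(cv2.minAreaRect(W[mb][:,:2].astype(np.float32)*1000),W[mb].mean(0))
E
```

```text
top red [392.8 176.6] 140 [387, 170, 13, 14] xy z.01 [ 0.6243 -0.1901] cloud med [ 0.6232 -0.1887  0.0103] 0.0
top orange [458.1 158.4] 38 [453, 156, 11, 7] xy z.01 [ 0.6865 -0.4133] cloud med [ 0.6682 -0.3867  0.0937] 0.0
top orange [452.3 243.9] 279 [442, 233, 23, 23] xy z.01 [ 0.398  -0.3826] cloud med [ 0.3951 -0.3599  0.0792] 0.01
top yellow [358.4 171. ] 140 [352, 165, 14, 14] xy z.01 [ 0.6439 -0.0742] cloud med [ 0.6415 -0.0727  0.0234] 0.0
top yellow [396.  236.7] 149 [390, 230, 13, 14] xy z.01 [ 0.4224 -0.1961] cloud med [ 0.4212 -0.1956  0.011 ] 0.0
top green [259.8 231.8] 81 [253, 228, 15, 8] xy z.01 [0.4399 0.2553] cloud med [0.4365 0.2472 0.0677] 0.0
top green [285.1 230.1] 8 [284, 229, 3, 3] xy z.01 [0.445  0.1716] cloud med [0.4425 0.168  0.0599] 0.0
top teal [366.7 237.2] 135 [361, 231, 13, 13] xy z.01 [ 0.421  -0.0989] cloud med [ 0.4211 -0.0982  0.0114] 0.02
top teal [385.1 265. ] 140 [379, 259, 13, 13] xy z.01 [ 0.3294 -0.1581] cloud med [ 0.3296 -0.1573  0.0111] 0.01
top blue [392.9 202.6] 134 [386, 196, 14, 14] xy z.01 [ 0.5362 -0.1884] cloud med [ 0.5338 -0.1867
[... 4840 characters left out ...]
 [70 69 68 65 64 57 60 54 60 61 53 63 65 70 66 66]
 [68 66 66 64 67 60 52 63 55 53 49 68 62 66 68 69]
 [72 63 69 62 61 70 69 64 69 63 65 65 66 66 66 66]
 [65 70 65 65 63 68 63 66 63 63 72 71 69 68 67 65]
 [64 69 64 68 62 69 70 65 67 67 64 67 66 66 72 55]
 [63 65 62 68 68 64 60 65 63 65 54 38 30 18 -2 -4]
 [66 65 65 66 65 55 40 31 18  1  2  3 -4  3 -3  2]]
((547.8548583984375, 187.9349822998047), (226.30154418945312, 259.3414306640625), 11.045973777770996)
((540.8070678710938, 186.85601806640625), (241.19996643066406, 260.4145202636719), 11.233080863952637)
((396.5246887207031, -363.71044921875), (60.40373229980469, 61.58150863647461), 22.175931930541992) [ 0.39599303 -0.3611014   0.07844999]
```

```bash
cat >> h.py <<'E'
from scipy.optimize import least_squares
from scipy.spatial.transform import Rotation as Ro
def jarloc(p,xy,z0=0.,r=.045):
    W=cloud(p);Z=W[...,2]
    m=(Z>z0+.033)&(Z<z0+.055)&(np.hypot(W[...,0]-xy[0],W[...,1]-xy[1])<r)
    P=W[m][:,:2]
    if len(P)<20: return None,len(P)
    f=least_squares(lambda c:np.hypot(P[:,0]-c[0],P[:,1]-c[1])-.0235,P.mean(0),loss="soft_l1",f_scale=.002)
    return f.x,len(P)
def quat(a):
    x=np.array([0,0,-1.]);z=np.array([np.cos(a),np.sin(a),0]);return Ro.from_matrix(np.c_[x,np.cross(z,x),z]).as_quat()
def best(pos,a):
    c=[]
    for k in(-1,0,1,2):
        q=quat(a+k*np.pi)
        j=inverse_kinematics(pos,q)
        if j is not None: c.append((abs(j[5]),q,j))
    c.sort(key=lambda t:t[0]);return c[0][1],c[0][2]
YAW=np.radians(11.1)
SH=np.array([.541,.187])
def sh(x,y):
    c,s=np.cos(YAW),np.sin(YAW);return SH+np.array([c*x-s*y,s*x+c*y])
E
python3 - <<'E'
from h import *
p=camera("top");W=cloud(p);Z=W[...,2]
for n,xy in(("blue",(.535,-.186)),("yellow",(.641,-.073))): print(n,jarloc(p,xy))
for col in("blue","yellow"):
  for ce,a,bb,m in blobs(p,col): print(col,ce,ray(p,ce,.012).round(4))
m=(Z>.1)&(Z<.14)&(np.hypot(W[...,0]-.396,W[...,1]+.362)<.05)
print("styl",m.sum(),W[m].mean(0),W[m&(Z>.12)].mean(0),(m&(Z>.12)).sum())
m=(Z<.061)&(Z>.04); m[:228]=0;m[233:]=0;m[:,:282]=0;m[:,290:]=0
v,u=np.nonzero(m);print("well",u.mean(),v.mean(),ray(p,(u.mean(),v.mean()),.066),ray(p,(285.1,230.1),.061))
# shaker masked mat
g=p["img"].max(-1)<40
mm=g&(Z>.075)&(Z<.095)&(W[...,1]>0)&(W[...,1]<.4)&(W[...,0]>.4)&(W[...,0]<.8)
mm=cv2.morphologyEx(mm.astype(np.uint8),cv2.MORPH_OPEN,np.ones((3,3)))>0
v,u=np.nonzero(mm);r=cv2.minAreaRect(np.array([ray(p,(a,b),.085)[:2]*1000 for a,b in zip(u,v)],np.float32));print(r)
print("mat pred",sh(.04,0))
for a in np.radians([0,45,90,135]): print(np.degrees(a),best([.535,-.186,.1],a)[1],best([.581,.187,.2],a)[1])
E
```

```text
blue (array([ 0.53476088, -0.18603567]), 70)
yellow (array([ 0.6421649 , -0.07418837]), 67)
blue [392.96992481 202.62406015] [ 0.5358 -0.1883  0.012 ]
blue [359.97058824 203.96323529] [ 0.5315 -0.0778  0.012 ]
yellow [358.36805556 171.04861111] [ 0.6432 -0.0739  0.012 ]
yellow [395.89932886 236.59060403] [ 0.4225 -0.1955  0.012 ]
styl 42 [ 0.39667092 -0.36072859  0.12262924] [ 0.39658631 -0.36241257  0.12834113] 29
well 285.3333333333333 230.125 [0.44205047 0.16645122 0.066     ] [0.44239861 0.16759386 0.061     ]
((580.6820678710938, 194.98626708984375), (145.45294189453125, 235.1541290283203), 11.180434226989746)
mat pred [0.58025171 0.19470088]
0.0 [-3.37240095e-01  3.98953434e-01  1.85699968e+00 -4.44089210e-16
  8.85639538e-01 -3.37240095e-01] [ 3.08930632e-01  3.44341344e-01  1.68044863e+00 -4.44089210e-16
  1.11680268e+00  3.08930632e-01]
45.0 [-3.37240095e-01  3.98953434e-01  1.85699968e+00 -4.44089210e-16
  8.85639538e-01 -1.12263826e+00] [ 3.08930632e-01  3.44341344e-01  1.68044863e+00 -4.44089210e-16
  1.11680268e+00 -4.76467532e-01]
90.0 [-3.37240095e-01  3.98953434e-01  1.85699968e+00 -4.44089210e-16
  8.85639538e-01  1.23355623e+00] [ 3.08930632e-01  3.44341344e-01  1.68044863e+00 -4.44089210e-16
  1.11680268e+00 -1.26186570e+00]
135.0 [-3.37240095e-01  3.98953434e-01  1.85699968e+00 -4.44089210e-16
  8.85639538e-01  4.48158069e-01] [ 3.08930632e-01  3.44341344e-01  1.68044863e+00 -4.44089210e-16
  1.11680268e+00  1.09432880e+00]
```

```bash
cat >> h.py <<'E'
def go(xy,z,a):
    q,_=best([xy[0],xy[1],z],a); move_pose([xy[0],xy[1],z],q)
def line(xy,z,feed=.15,c=None): return servo_line([xy[0],xy[1],z],feed=feed,contact_N=c)
def st(msg=""): print(msg,"t",round(read_time_s(),1),"tcp",np.round(read_tool_pos(),4),"w",round(float(read_gripper_width()),3),"F",np.round(read_contact_force(),1))
MAT=sh(.04,0)
def pick_jar(xy,a=0.):
    gripper_to(.75,22); go(xy,.15,a); line(xy,.035,.15); print("hit",line(xy,.009,.04,8)); st()
    gripper_to(.3,22); st("grip"); line(xy,.22,.15); st("lift")
def place_jar(xy,a=YAW):
    go(xy,.22,a); line(xy,.115,.12); print("hit",line(xy,.089,.025,4)); st("down")
    gripper_to(.75); line(xy,.25,.15); st("up")
E
python3 - <<'E'
from h import *
p=camera("top"); c,n=jarloc(p,(.535,-.186)); print(c,n)
pick_jar(c); place_jar(sh(.04,.06))
E
```

```text
[ 0.53505248 -0.18589148] 67
hit False
 t 7.2 tcp [ 0.5351 -0.1859  0.009 ] w 0.752 F [0.4 0.3 0.1]
grip t 7.6 tcp [ 0.5353 -0.186   0.0092] w 0.536 F [ 0.2 -0.4  1.8]
lift t 9.2 tcp [ 0.5345 -0.1857  0.2191] w 0.541 F [ 0.1 -0.1 -1.2]
hit True
down t 12.6 tcp [0.5685 0.2535 0.094 ] w 0.542 F [-0.1 -0.9  5.4]
up t 14.3 tcp [0.5681 0.2533 0.2489] w 0.751 F [-0.4  0.1 -0.2]
```

```bash
cat >> h.py <<'E'
def home(): movej([1.215,0.353,1.633,0,1.155,0])
E
python3 - <<'E'
from h import *
home();p=camera("top");s=camera("side")
print(jarloc(p,sh(.04,.06),.085),sh(.04,.06),jarloc(p,(.642,-.074)))
crop(p,225,120,475,280,3.2,"pics/t2.png")
for col in("blue","yellow"):
  for ce,a,bb,m in blobs(p,col): print(col,a,ce.round(1),ray(p,ce,.012).round(4))
st()
E
```

```text
(array([0.56700159, 0.25220965]), 75) [0.56870039 0.25357844] (array([ 0.64201649, -0.07415601]), 70)
blue 167 [257.3 189.5] [0.5811 0.2657 0.012 ]
blue 135 [360.  203.9] [ 0.5317 -0.0779  0.012 ]
yellow 146 [358.2 171.2] [ 0.6429 -0.0734  0.012 ]
yellow 148 [396.  236.7] [ 0.4222 -0.1958  0.012 ]
 t 16.1 tcp [0.2175 0.5864 0.2149] w 0.75 F [ 0.9 -0.5 -0.2]
```

View pics/t2.png

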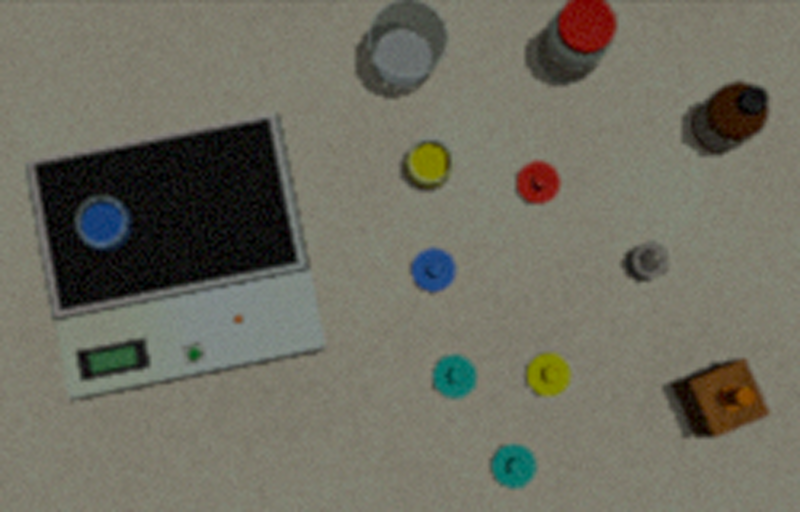

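```bash
cat >> h.py <<'E'
def pick_lid(xy,a=0.):
    gripper_to(.45,15); go(xy,.12,a); line(xy,.03,.15); print("hit",line(xy,.0125,.03,5)); st()
    gripper_to(.0,15); st("grip"); line(xy,.25,.15); st("lift")
def place_lid(xy,a=YAW):
    go(xy,.25,a); line(xy,.155,.12); print("hit",line(xy,.1342,.02,4)); st("down")
def rel():
    t=read_tool_pos(); gripper_to(.45); line(t[:2],.25,.1); st("up")
E
python3 - <<'E'
from h import *
pick_lid((.5316,-.0778)); place_lid((.5685,.2529))
E
```

```text
hit False
 t 20.8 tcp [ 0.5316 -0.0778  0.0124] w 0.447 F [-0.7  0.  -1.2]
grip t 21.3 tcp [ 0.5317 -0.0778  0.0126] w 0.167 F [-0.3 -0.7  0.8]
lift t 23.1 tcp [ 0.5311 -0.0777  0.2492] w 0.166 F [ 0.2  0.2 -1.5]
hit False
down t 26.4 tcp [0.5686 0.2529 0.1344] w 0.166 F [ 0.1 -0.1 -0.4]
```

```bash
python3 - <<'E'
from h import *
rel(); home();p=camera("top");s=camera("side")
crop(p,225,120,475,280,3.2,"pics/t3.png");crop(s,225,150,425,290,3.5,"pics/s3.png")
W=cloud(p);Z=W[...,2]
d=np.hypot(W[...,0]-.5685,W[...,1]-.253)
print("disc z",np.nanmedian(Z[(d<.02)&(d>.011)]),np.sort(Z[d<.008])[-6:])
print(jarloc(p,(.642,-.074)))
for col in("blue","yellow"):
  for ce,a,bb,m in blobs(p,col): print(col,a,ce.round(1),ray(p,ce,.012).round(4))
st()
E
```

```text
up t 28.3 tcp [0.5682 0.2528 0.2492] w 0.448 F [-0.3 -0.7 -0.5]
disc z 0.13065401758033057 [0.15031326 0.15058707 0.15071799 0.15273019 0.1533717  0.1550103 ]
(array([ 0.64222881, -0.07444637]), 67)
blue 229 [256.6 188.9] [0.5832 0.268  0.012 ]
yellow 139 [358.4 170.9] [ 0.6436 -0.0741  0.012 ]
yellow 148 [396.  236.7] [ 0.4222 -0.1958  0.012 ]
 t 30.2 tcp [0.2175 0.5863 0.2149] w 0.454 F [0.  0.3 0.4]
```

View pics/t3.png

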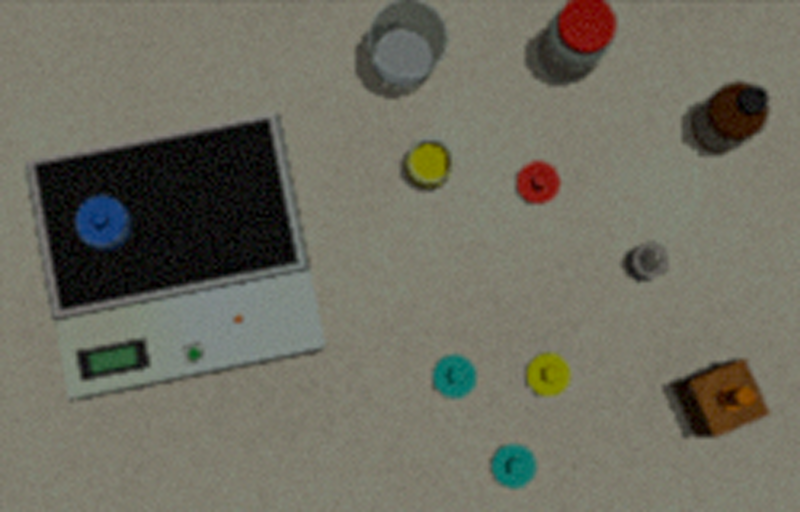

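View pics/s3.png

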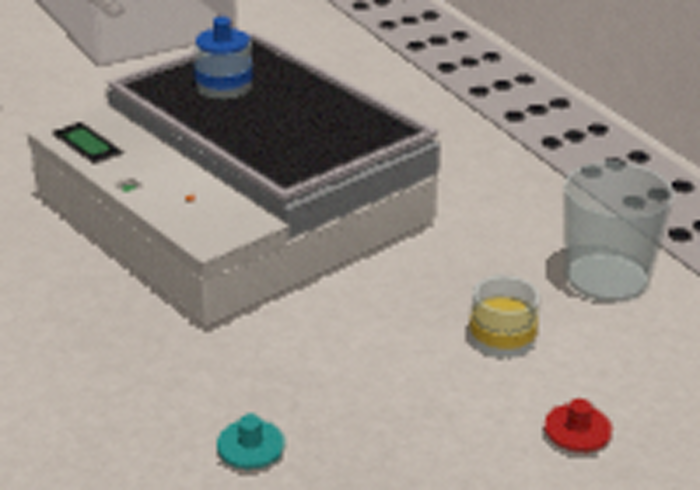

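```bash
python3 - <<'E'
from h import *
p=camera("top"); c,n=jarloc(p,(.642,-.074)); print(c,n)
assert c is not None
pick_jar(c)
assert read_gripper_width()>.5
place_jar(sh(.04,-.06)); home()
p=camera("top");print(jarloc(p,sh(.04,-.06),.085),sh(.04,-.06))
crop(p,225,120,475,280,3.2,"pics/t4.png")
for ce,a,bb,m in blobs(p,"yellow"): print(a,ce.round(1),ray(p,ce,.012).round(4))
st()
E
```

```text
[ 0.64193233 -0.07421466] 70
hit False
 t 35.3 tcp [ 0.642  -0.0742  0.009 ] w 0.751 F [-0.1 -0.5 -0.3]
grip t 35.7 tcp [ 0.6423 -0.0742  0.0093] w 0.537 F [1.2 0.4 0.3]
lift t 37.3 tcp [ 0.6414 -0.0741  0.219 ] w 0.534 F [ 0.8  0.4 -2.2]
hit True
down t 40.0 tcp [0.5916 0.1358 0.094 ] w 0.53 F [-0.3 -0.6  5. ]
up t 41.6 tcp [0.5912 0.1357 0.249 ] w 0.751 F [-0.2 -1.1  0.8]
(array([0.5897177 , 0.13515665]), 70) [0.59180302 0.13582332]
169 [294.7 182.5] [0.6047 0.1405 0.012 ]
148 [395.9 236.7] [ 0.4222 -0.1955  0.012 ]
 t 43.8 tcp [0.2174 0.5863 0.2149] w 0.747 F [0.3 0.2 0.3]
```

View pics/t4.png

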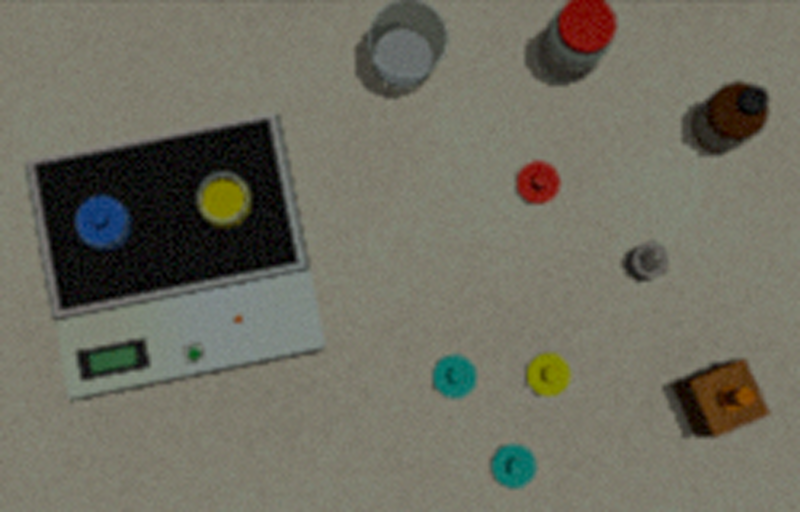

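```bash
python3 - <<'E'
from h import *
pick_lid((.4223,-.1956)); print(read_gripper_width())
place_lid((.5916,.1355))
E
```

```text
hit False
 t 48.7 tcp [ 0.4223 -0.1956  0.0124] w 0.45 F [ 0.1 -0.2  0.5]
grip t 49.2 tcp [ 0.4225 -0.1957  0.0126] w 0.163 F [-0.5 -0.2  1.4]
lift t 51.0 tcp [ 0.4219 -0.1954  0.2492] w 0.166 F [-1.  -0.9 -0.6]
0.1659806419208417
hit False
down t 54.5 tcp [0.5917 0.1355 0.1343] w 0.169 F [-0.  -0.4 -0.3]
```

```bash
python3 - <<'E'
from h import *
rel(); home();p=camera("top");s=camera("side")
crop(p,225,120,475,280,3.2,"pics/t5.png");crop(s,225,150,425,390,2.5,"pics/s5.png")
W=cloud(p);Z=W[...,2]
for x,y in((.5685,.253),(.5916,.1355)):
  d=np.hypot(W[...,0]-x,W[...,1]-y)
  print("disc z",np.nanmedian(Z[(d<.02)&(d>.011)]),np.sort(Z[d<.008])[-6:])
m=(Z>.1)&(Z<.14)&(np.hypot(W[...,0]-.396,W[...,1]+.362)<.05)
print("styl",W[m&(Z>.12)].mean(0))
st()
E
```

```text
up t 56.4 tcp [0.5913 0.1354 0.2492] w 0.45 F [-0.   0.4 -0.7]
disc z 0.13100102070596342 [0.15026111 0.15116884 0.15139939 0.15282942 0.15357698 0.15588024]
disc z 0.1308605744841925 [0.15071774 0.1507848  0.15110705 0.15277362 0.15301753 0.15403135]
styl [ 0.39659879 -0.36263773  0.12760217]
 t 58.6 tcp [0.2173 0.5863 0.2148] w 0.448 F [ 0.  -0.5  0.2]
```

View pics/t5.png

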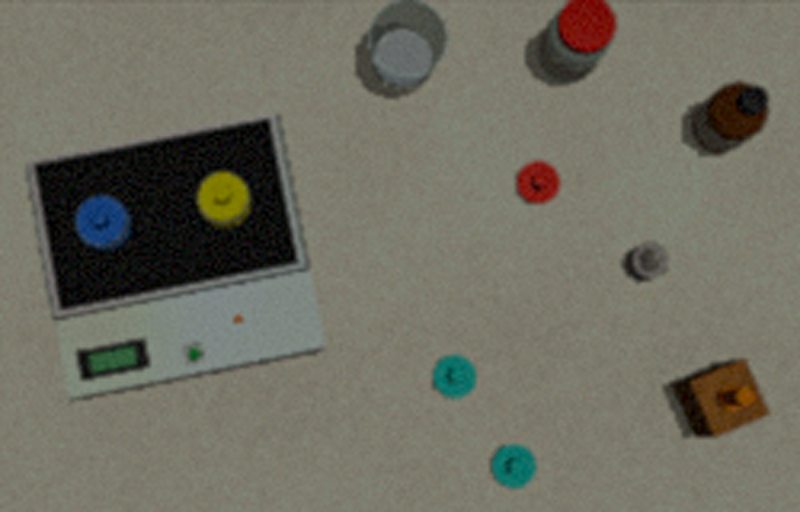

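View pics/s5.png

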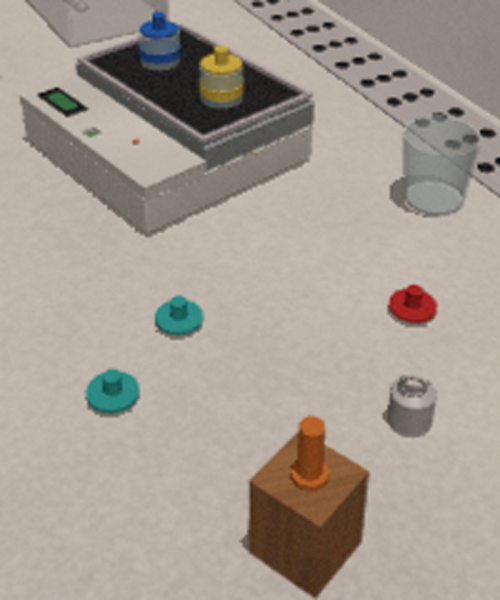

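```bash
python3 - <<'E'
from h import *
S=(.3970,-.3622);A=YAW+np.pi/2
q,j=best([*S,.2],A);print(j); q2,j2=best([.4425,.1672,.2],A);print(j2)
gripper_to(.45,30); go(S,.2,A); line(S,.15,.15); print("hit",line(S,.088,.04,5)); st()
gripper_to(.0,30); st("grip"); print(line(S,.2,.1)); st("lift")
s=camera("side");crop(s,275,180,475,390,2.5,"pics/s6.png")
E
```

```text
[-7.42383727e-01  2.32683259e-01  1.83583205e+00 -4.44089210e-16
  1.07307734e+00  6.34681053e-01]
[ 3.58098657e-01  1.31022904e-01  1.96342285e+00 -4.44089210e-16
  1.04714690e+00 -1.40642922e+00]
hit False
 t 64.3 tcp [ 0.3971 -0.3623  0.0882] w 0.452 F [0.2 1.  0.2]
grip t 64.8 tcp [ 0.3971 -0.3623  0.0881] w 0.185 F [ 0.3 -1.   0.4]
False
lift t 66.1 tcp [ 0.3967 -0.3619  0.1993] w 0.188 F [-0.3 -0.5 -0.9]
```

View pics/s6.png

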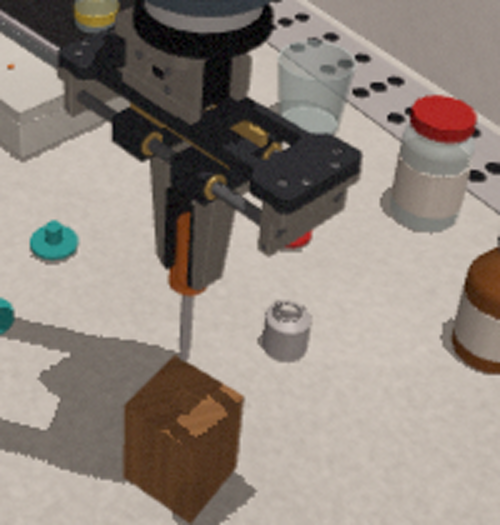

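```bash
python3 - <<'E'
from h import *
A=YAW+np.pi/2; q,_=best([.3967,-.362,.2],A); np.save("q.npy",q)
B=(.4427,.1674)
line((.397,-.3622),.26,.15); print(inverse_kinematics([*B,.26],q))
move_pose([*B,.26],q); line(B,.158,.1); st()
s=camera("side");crop(s,205,130,345,250,5,"pics/s7.png")
t=camera("top");crop(t,225,170,345,260,5,"pics/t7.png")
tip=read_tool_pos()-[0,0,.080]
print("tip pix side",proj(s,tip),"well side",proj(s,[*B,.066]),"(rel crop x5)",(proj(s,tip)-[205,130])*5,(proj(s,[*B,.066])-[205,130])*5)
E
```

```text
[ 3.58346315e-01  6.69616450e-02  1.89244313e+00 -4.44089210e-16
  1.18218788e+00  1.73541110e+00]
 t 69.8 tcp [0.4431 0.1676 0.1585] w 0.189 F [ 0.1  0.  -0.6]
tip pix side [260.36724994 197.71920915] well side [260.58202753 201.67320174] (rel crop x5) [276.83624968 338.59604573] [277.91013765 358.36600869]
```

View pics/s7.png

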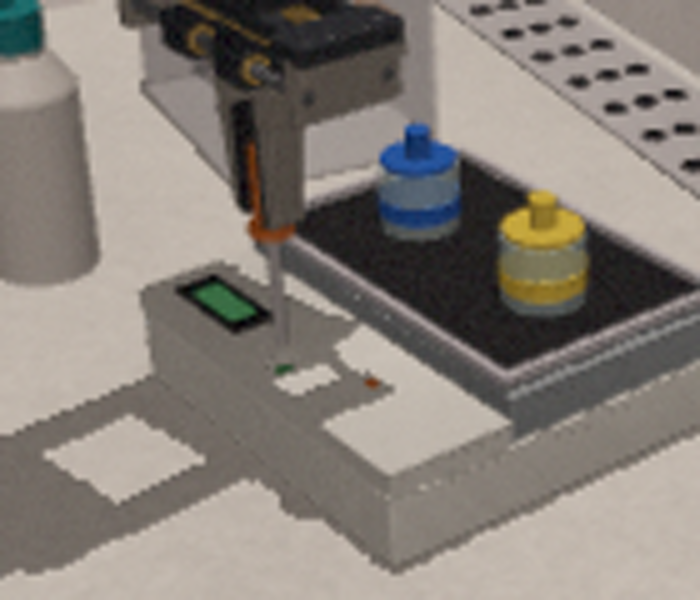

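View pics/t7.png

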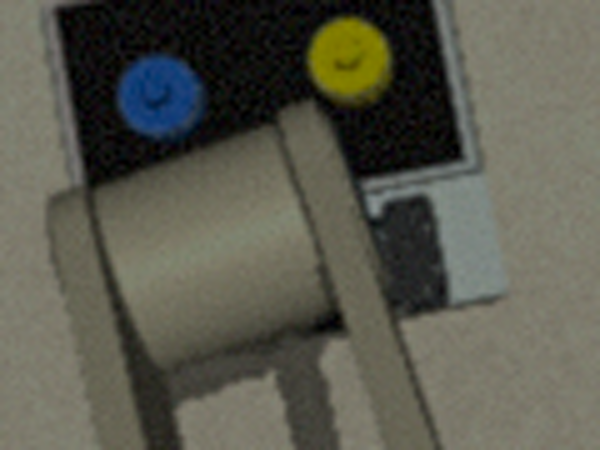

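```bash
python3 - <<'E'
from h import *
B=(.4427,.1674)
print("hit",line(B,.1445,.03,4)); st("at ledge-1.5")
print("hit",line(B,.1355,.01,6)); st("pressed")
hold(.3); st()
s=camera("side");crop(s,205,130,345,250,5,"pics/s8.png")
E
```

```text
hit False
at ledge-1.5 t 70.5 tcp [0.4426 0.1674 0.1444] w 0.19 F [ 0.2 -0.3  0.1]
hit True
pressed t 71.2 tcp [0.443  0.1675 0.1368] w 0.186 F [-1.3 -0.3  6.4]
 t 71.5 tcp [0.443  0.1675 0.1368] w 0.19 F [-1.  -0.2  5.3]
```

View pics/s8.png

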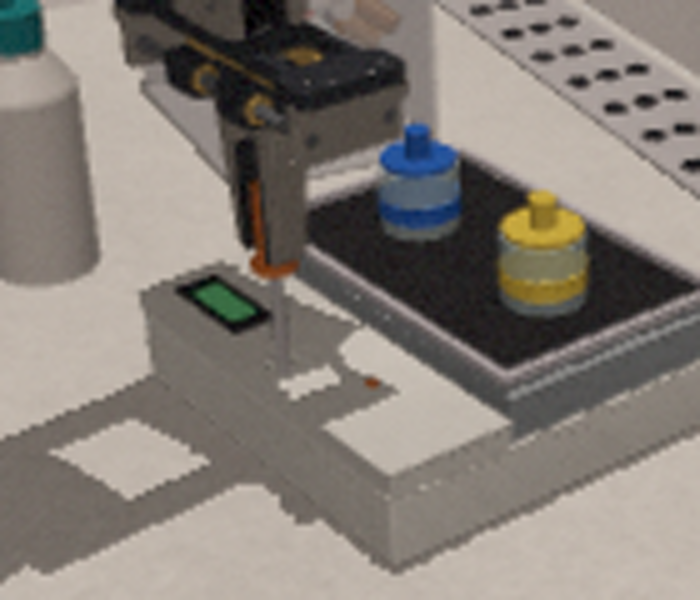

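```bash
python3 - <<'E'
from h import *
B=(.4427,.1674);S=(.3970,-.3622);q=np.load("q.npy")
line(B,.15,.05);line(B,.26,.15);st("up")
move_pose([*S,.26],q);line(S,.175,.12)
print("hit",line(S,.0905,.05,5));st("in")
print("hit",line(S,.0868,.015,4));st("seat")
E
```

```text
up t 72.9 tcp [0.4421 0.1672 0.2591] w 0.189 F [-0.9  0.2 -1. ]
hit False
in t 77.5 tcp [ 0.3972 -0.3623  0.0908] w 0.189 F [0.4 0.6 0.3]
hit True
seat t 77.8 tcp [ 0.3973 -0.3625  0.088 ] w 0.189 F [-0.5  0.4  5.2]
```

```bash
python3 - <<'E'
from h import *
S=(.3972,-.3623)
gripper_to(.45); line(S,.2,.12); home(); hold(.5)
p=camera("top");s=camera("side")
crop(p,225,120,475,280,3.2,"pics/t9.png");crop(s,225,150,425,390,2.5,"pics/s9.png")
W=cloud(p);Z=W[...,2]
for x,y in((.5685,.253),(.5916,.1355)):
  d=np.hypot(W[...,0]-x,W[...,1]-y)
  print("disc z",np.nanmedian(Z[(d<.02)&(d>.011)]))
m=(Z>.1)&(Z<.14)&(np.hypot(W[...,0]-.396,W[...,1]+.362)<.05)
print("styl",W[m&(Z>.12)].mean(0));st()
E
```

```text
disc z 0.13055506244850845
disc z 0.13145351004969258
styl [ 0.39628566 -0.36060913  0.12864741]
 t 83.4 tcp [0.2164 0.5867 0.2148] w 0.451 F [-0.5  0.1  0.3]
```

View pics/t9.png

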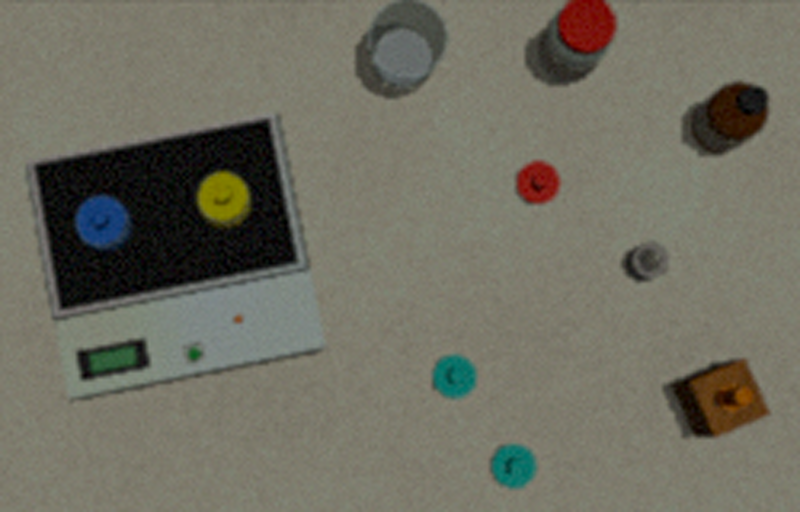

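View pics/s9.png

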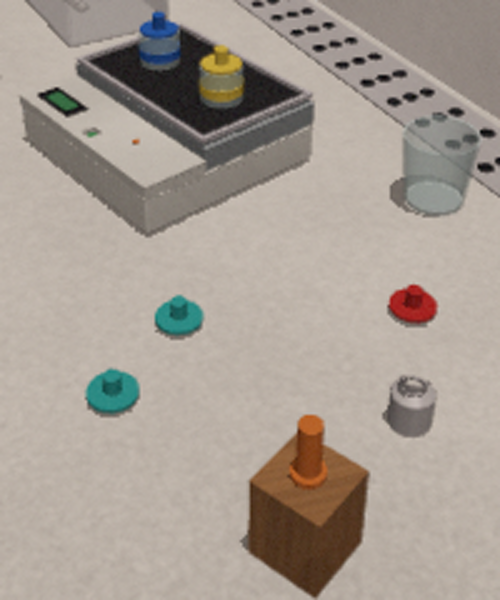

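```bash
python3 -c "
from station import *
print(job_done())"
```

```text
the job is handed in; nothing more can be done
None
```

The job is done and handed in at about 83 s of the 210 s allowed.

- **Jars and lids:** Only the blue and yellow jars were on the bench; I found no red jar, so the red lid stayed where it was. Both jars stand on the shaker's mat, each gripped at 22 N, with the lid of its own colour on it. The last depth readings put the lid discs at 130.6 mm (blue) and 131.5 mm (yellow), against 131 mm expected when seated.
- **Start button:** I pressed it with the stylus until the tip was at 56.8 mm with about 6 N. Fully in is 57 mm, and 3 N holds it there. The press is judged from the tip height and the force, since the interface has no reading of the button itself.
- **Stylus:** It is back upright in its block, with its top at 128.6 mm against 128 mm expected.
- **Everything else:** The bottles, beaker, weight and turquoise look-alikes were not touched. The gripper is empty and clear of everything.

The camera read the jars 1 to 2 mm off from the arm's own position on the mat, which is within the lids' fit. No check failed.

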